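Fill a gift box and pick the heaviest tin

ROBOT

A 6-joint arm with a two-finger parallel gripper is mounted at the origin on the work surface. World frame = base frame: x ahead of the robot, y to its left, z up, the work surface at z = 0. Lengths are in mm, angles in rad, forces in N, time in s.
With the tool pointing down it reaches from about 275 to 1000 mm from the base axis. Payload 8.4 kg.
Tool frame: the origin (TCP) lies midway between the tips of the shut fingers; the grasp point (between the pads) lies grip_depth behind it (grip_depth is the distance from the TCP to the grasp point, in mm); z points along the fingers, y is the line along which they close (so a half turn about z gives the same grasp; the last joint's range is limited). The gripper opens to 85 mm and grips with 20 to 120 N. Pads are 22 mm wide; open, the fingers measure 114 mm over their backs; the gripper's body (76 mm by 85 mm) begins 54 mm behind the grasp point. The pads swing forward as they close: fully open they stand 13 mm farther back than shut.
Start: joints at [1.342, 0.353, 1.633, -0, 1.155, -0.002], TCP at [140.536, 608.997, 231.281] pointing down, gripper open.
Joint ranges: [-2.63, 2.63], [-0.92, 2.1], [0.06, 2.66], [-1.3, 4.44], [0, 2.69], [-3.02, 3.02]. Speed limits (rad/s): [2.22, 2.22, 2.79, 3.14, 3.14, 3.14].

INTERFACE

Orientations are given as [roll, pitch, yaw] about the fixed x, y, z axes, in that order (R = Rz(yaw) Ry(pitch) Rx(roll)).
In Python, from rig import * gives the robot as it stands.
- The arm moves only by the shell command python3 -m creep 'ROWS' [FORCE]. ROWS is JSON, a list of rows, each an object of numbers: "x", "y", "z": the shift along the tool's x, y, z in mm; "rx", "ry", "rz": the turn, a rotation vector about the tool's x, y, z in rad; "hand": the finger opening in mm, from 0 to 85.4. A call has 1 to 20 rows; each row shifts and turns the commanded pose from where the row before left it, along the tool's axes as they then stand; what a row does not reach is not made up. A row lasts 1/8 s, in which the tool goes at most 62.5 mm and 10.7 degrees, less where a joint would pass 70% of its speed; a pose out of reach is approached as far as the arm can. A call with a gripper value outside its range is refused whole. The fingers move at their own pace and stop on an object; FORCE is the grip in N (left out, the last holds). Time passes only in rows, so rows that do not move let the fingers close. It gives the time, the measured TCP pose, the force, the opening and the grip force at its end, in the units of the state.
- sense(): the state, without advancing time (a new reading comes with each control period).
- grab_frame(name): name is "side" or "top"; returns the picture (384x512x3 uint8, red, green, blue); there is no depth.
- get_calibration(name): a dict with "K" (3x3 intrinsics, pixels), "R" (3x3) and "t" (3): a world point X has camera coordinates R X + t. Camera axes: x right, y down, z forward; pixel columns grow to the right and rows downward; lengths in mm; the calibration is good to about 2 mm. A picture is of the moment at which its call begins. get_calibration takes no time and is no camera call.
- sign_off(): hands the job in; it is judged then, once.
The state is a dict: "clock": time; "qpos": joint angles; "qvel": joint speeds; "joint_efforts": joint torques, N m; "eef_pos": TCP position; "tcp_rot": TCP orientation; "contact_force": force on the tool from outside, world axes, zero at the start; "wrist_torque": the same for the moment, N m; "opening": opening from 0.0 (shut) to 1.0 (fully open); "grasp_force": force on a finger pad.
Only numpy, scipy, OpenCV 4.12 (cv2) and the standard library are available. Lean on these libraries where they do the work, as an engineer would, in place of code of your own. Each camera call takes 0.05 s, during which the arm holds its last target. There are 200 camera calls.

TASK

Make up the gift set: first stand the two small tonic bottles upright in the gift box's two small round pockets, one in each, all the way down, and let go of them. Then lift the three identical closed tins one by one to feel which is the heaviest, leave the two lighter ones standing on the counter, and finish holding the heaviest upright and still above the box's big empty recess, its underside a good 15 cm above the counter. The program ends while the gripper still holds the tin up there; do not put it down, and leave everything else on the counter alone.

Things in the scene. Friction and masses are not known exactly. Their poses are not given: they have to be found in the camera images.
- bottle_1: small amber tonic bottle with black cap, standing upright: straight round body 32 mm across from the foot to 75 mm up, cap 24 mm across up to 100 mm; about 0.08 kg; origin: centre of its underside, z up
- bottle_2: small amber tonic bottle with black cap, standing upright: straight round body 32 mm across from the foot to 75 mm up, cap 24 mm across up to 100 mm; about 0.08 kg; origin: centre of its underside, z up
- tin_a: one of three outwardly identical closed metal tins with a paper band, 62 mm across, 105 mm tall, straight-sided, in a row about 130 mm apart along y; origin: centre of its underside, z up. Hidden weight 0.13 to 0.57 kg; the heaviest is at least 0.15 kg heavier than the others, and its place in the row changes every time. A 40 N grip is safe
- tin_b: one of three outwardly identical closed metal tins with a paper band, 62 mm across, 105 mm tall, straight-sided, in a row about 130 mm apart along y; origin: centre of its underside, z up. Hidden weight 0.13 to 0.57 kg; the heaviest is at least 0.15 kg heavier than the others, and its place in the row changes every time. A 40 N grip is safe
- tin_c: one of three outwardly identical closed metal tins with a paper band, 62 mm across, 105 mm tall, straight-sided, in a row about 130 mm apart along y; origin: centre of its underside, z up. Hidden weight 0.13 to 0.57 kg; the heaviest is at least 0.15 kg heavier than the others, and its place in the row changes every time. A 40 N grip is safe
- tin_floor_a: hidden inside tin_a and fixed to it: the floor on which its contents rest (origin as the tin's). Only the weight of the contents presses on it; those of the heaviest tin weigh over 0.4 kg, of the others under 0.26 kg
- tin_floor_b: hidden inside tin_b and fixed to it: the floor on which its contents rest (origin as the tin's). Only the weight of the contents presses on it; those of the heaviest tin weigh over 0.4 kg, of the others under 0.26 kg
- tin_floor_c: hidden inside tin_c and fixed to it: the floor on which its contents rest (origin as the tin's). Only the weight of the contents presses on it; those of the heaviest tin weigh over 0.4 kg, of the others under 0.26 kg
- gift_box: fixed wooden gift box with a flat cardboard insert flush with its rim, 142 x 242 mm (x, y), 45 mm tall; origin: centre of its underside; has two small pockets at its -y end and a big recess at its +y end
- pocket_1 (a point): centre of the mouth, at the gift box's top face, of a round blind pocket 38 mm across and 30 mm deep for one bottle; mouth 45 mm above the counter, z up; the other bottle pocket lies 66 mm away along the box's x axis. Either bottle may go into either pocket
- pocket_2 (a point): centre of the mouth, at the gift box's top face, of a round blind pocket 38 mm across and 30 mm deep for one bottle; mouth 45 mm above the counter, z up; the other bottle pocket lies 66 mm away along the box's x axis. Either bottle may go into either pocket
- tin_recess (a point): centre of the mouth, at the gift box's top face (45 mm above the counter), of the big round recess, 68 mm across, 30 mm deep; stays empty, the heaviest tin is held above it
- stamp: small dark wooden hand stamp standing among the tins, 24 mm across, 52 mm tall; origin under its foot. To be left alone
- scoop: flat wooden spoon, 160 mm long, lying along its x axis between tins and gift box; origin at its underside. To be left alone
- dish: white ceramic dish, 70 mm across, 30 mm tall, empty, between bottles and gift box; origin under its centre. To be left alone
- tape_box: small cardboard box 80 x 60 x 50 mm at the right side; origin under its centre. To be left alone

How it is judged (in metres and radians):
On the way, in this order (a step that is already met when the one before it is completed fails the run):
1. both bottles stand fully down in the two small pockets, one in each, released (((horizontal distance between bottle_1 and pocket_1 below 0.01 m and z of bottle_1 in the frame of pocket_1 below -0.022 m and angle between each of bottle_1, bottle_2's own z axis and vertical below 0.25 rad and horizontal distance between bottle_2 and pocket_2 below 0.01 m and z of bottle_2 in the frame of pocket_2 below -0.022 m) or (horizontal distance between bottle_1 and pocket_2 below 0.01 m and z of bottle_1 in the frame of pocket_2 below -0.022 m and angle between each of bottle_1, bottle_2's own z axis and vertical below 0.25 rad and horizontal distance between bottle_2 and pocket_1 below 0.01 m and z of bottle_2 in the frame of pocket_1 below -0.022 m)) and contact force between the fingers and bottle_1 below 0.1 N and contact force between the fingers and bottle_2 below 0.1 N), for 0.2 s.
2. the heaviest tin is held up in the gripper, upright, its underside at least 14 cm above the counter (((height (world z) of tin_a above 0.14 m and angle between tin_a's own z axis and vertical below 0.2 rad and contact force between the fingers and tin_a above 2 N and contact force between tin_floor_a and anything else above 3.2 N) or (height (world z) of tin_b above 0.14 m and angle between tin_b's own z axis and vertical below 0.2 rad and contact force between the fingers and tin_b above 2 N and contact force between tin_floor_b and anything else above 3.2 N) or (height (world z) of tin_c above 0.14 m and angle between tin_c's own z axis and vertical below 0.2 rad and contact force between the fingers and tin_c above 2 N and contact force between tin_floor_c and anything else above 3.2 N))), for 0.3 s.
At the end, for the whole second after the job is handed in: Gripper alone holds the heaviest tin still, upright (0.2 rad), underside over 14 cm above the counter, within 40 mm of the big recess's axis; each small pocket holds one released bottle, at least 22 mm deep; both lighter tins stand at rest on the counter (all of step 1 and ((height (world z) of tin_a above 0.14 m and angle between tin_a's own z axis and vertical below 0.2 rad and contact force between the fingers and tin_a above 2 N and contact force between tin_floor_a and anything else above 3.2 N and horizontal distance between tin_a and tin_recess below 0.04 m and linear speed of each of tin_a, tin_b, tin_c below 0.03 m/s and angular speed of tin_a below 0.3 rad/s and contact force between tin_a and gift_box below 0.1 N and contact force between tin_a and bottle_1 below 0.1 N and contact force between tin_a and bottle_2 below 0.1 N and contact force between each of tin_a, the fingers and tin_b below 0.1 N and contact force between each of tin_a, the fingers and tin_c below 0.1 N and height (world z) of tin_b between -0.01 and 0.01 m and angle between each of tin_b, tin_c's own z axis and vertical below 0.1 rad and height (world z) of tin_c between -0.01 and 0.01 m) or (height (world z) of tin_b above 0.14 m and angle between tin_b's own z axis and vertical below 0.2 rad and contact force between the fingers and tin_b above 2 N and contact force between tin_floor_b and anything else above 3.2 N and horizontal distance between tin_b and tin_recess below 0.04 m and linear speed of each of tin_b, tin_a, tin_c below 0.03 m/s and angular speed of tin_b below 0.3 rad/s and contact force between tin_b and gift_box below 0.1 N and contact force between tin_b and bottle_1 below 0.1 N and contact force between tin_b and bottle_2 below 0.1 N and contact force between each of tin_b, the fingers and tin_a below 0.1 N and contact force between each of tin_b, the fingers and tin_c below 0.1 N and height (world z) of tin_a between -0.01 and 0.01 m and angle between each of tin_a, tin_c's own z axis and vertical below 0.1 rad and height (world z) of tin_c between -0.01 and 0.01 m) or (height (world z) of tin_c above 0.14 m and angle between tin_c's own z axis and vertical below 0.2 rad and contact force between the fingers and tin_c above 2 N and contact force between tin_floor_c and anything else above 3.2 N and horizontal distance between tin_c and tin_recess below 0.04 m and linear speed of each of tin_c, tin_a, tin_b below 0.03 m/s and angular speed of tin_c below 0.3 rad/s and contact force between tin_c and gift_box below 0.1 N and contact force between tin_c and bottle_1 below 0.1 N and contact force between tin_c and bottle_2 below 0.1 N and contact force between each of tin_c, the fingers and tin_a below 0.1 N and contact force between each of tin_c, the fingers and tin_b below 0.1 N and height (world z) of tin_a between -0.01 and 0.01 m and angle between each of tin_a, tin_b's own z axis and vertical below 0.1 rad and height (world z) of tin_b between -0.01 and 0.01 m))); the arm keeps its last pose, push and grip.
It fails at once if a tin is lifted off the counter (over 15 mm) before both bottles are in their pockets (height (world z) of any of tin_a, tin_b, tin_c above 0.015 m and not ((horizontal distance between bottle_1 and pocket_1 below 0.01 m and z of bottle_1 in the frame of pocket_1 below -0.022 m and angle between each of bottle_1, bottle_2's own z axis and vertical below 0.25 rad and horizontal distance between bottle_2 and pocket_2 below 0.01 m and z of bottle_2 in the frame of pocket_2 below -0.022 m) or (horizontal distance between bottle_1 and pocket_2 below 0.01 m and z of bottle_1 in the frame of pocket_2 below -0.022 m and angle between each of bottle_1, bottle_2's own z axis and vertical below 0.25 rad and horizontal distance between bottle_2 and pocket_1 below 0.01 m and z of bottle_2 in the frame of pocket_1 below -0.022 m))).
It fails at once if a tin is knocked over (tilted beyond 0.6 rad) (angle between any of tin_a, tin_b, tin_c's own z axis and vertical above 0.6 rad).
It fails at once if a bystander (stamp, spoon, dish, tape box) is shifted by more than 40 mm (distance of any of stamp, scoop, dish, tape_box from where it was at the start of the episode above 0.04 m).
It also fails if it takes over 72 s, if anything falls off the work surface, if the arm or the gripper's body presses on something with over 40 N, if the wrist force passes 120 N, or if a joint passes its speed limit or range.

## Working session

There is one attempt and no reset: what is moved stays moved. The work goes in short steps, Python scripts to look and compute and a shell command to move; the robot and the scene stay as the last step left them, time stands still between calls to the robot, and variables do not carry over. Pictures are saved under pics/ and viewed, at most 10 in all, crops included, and the job is handed in when it is done.

```bash
mkdir -p pics; ls; python3 - <<'E'
from rig import *
import cv2,numpy as np
for n in("top","side"):
    f=grab_frame(n); cv2.imwrite(f"pics/{n}0.png",cv2.resize(f[:,:,::-1],(800,600),interpolation=cv2.INTER_CUBIC))
    c=get_calibration(n); print(n,np.round(c["K"],1).tolist(),np.round(c["R"],3).tolist(),np.round(c["t"],1).tolist(), np.round(-np.array(c["R"]).T@np.array(c["t"])))
print(sense())
try: print(grip_depth)
except Exception as e: print(e)
E
```

```text
pics
top [[472.3, 0.0, 257.4], [0.0, 472.3, 184.0], [0.0, 0.0, 1.0]] [[0.026, -0.999, -0.022], [-0.989, -0.022, -0.143], [0.143, 0.026, -0.989]] [-5.6, 530.2, 1182.8] [ 356.  -24. 1246.]
side [[374.2, 0.0, 262.7], [0.0, 374.2, 194.9], [0.0, 0.0, 1.0]] [[0.69, -0.724, -0.01], [-0.46, -0.428, -0.778], [0.56, 0.541, -0.628]] [-364.4, 278.7, 669.6] [   5. -507.  634.]
{'clock': 0.1, 'qpos': array([ 1.34159526e+00,  3.53616414e-01,  1.63402836e+00, -1.11082110e-05,
        1.15519367e+00, -2.39738150e-03]), 'qvel': array([-0.00024481, -0.00327046, -0.00282579, -0.00089863,  0.00073318,
        0.00031788]), 'joint_efforts': array([-2.04553389e-04, -6.06363559e+01, -3.42821324e+01,  6.73418825e-06,
        3.96441494e-03, -3.09162871e-06]), 'eef_pos': array([140.44902497, 608.59515816, 230.62674962]), 'tcp_rot': array([-3.14034684e+00,  7.17034738e-06,  2.91479346e+00]), 'contact_force': array([-0.56432764, -0.74360947,  0.14261952]), 'wrist_torque': array([-0.04426905,  0.00500968, -0.08176876]), 'grasp_force': 0.0, 'opening': 0.9998453206752206}
18.700000000000003
```

View pics/top0.png

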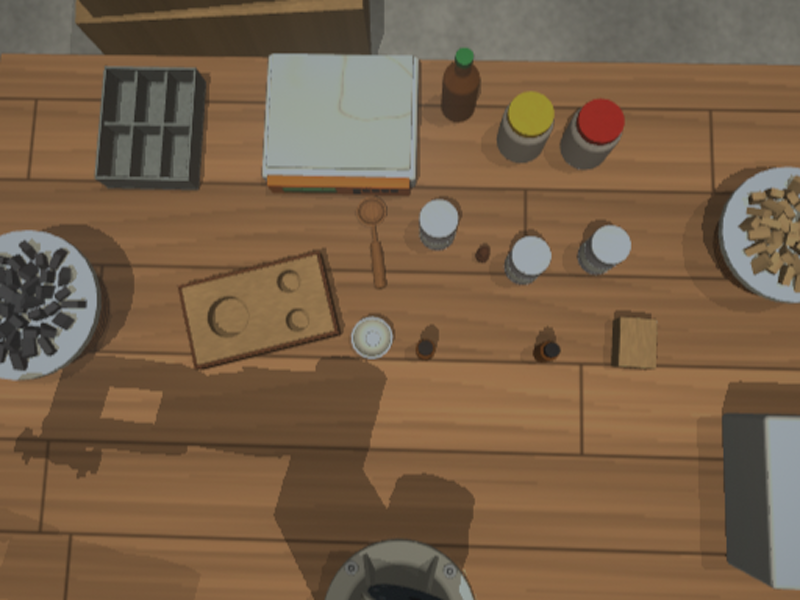

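View pics/side0.png

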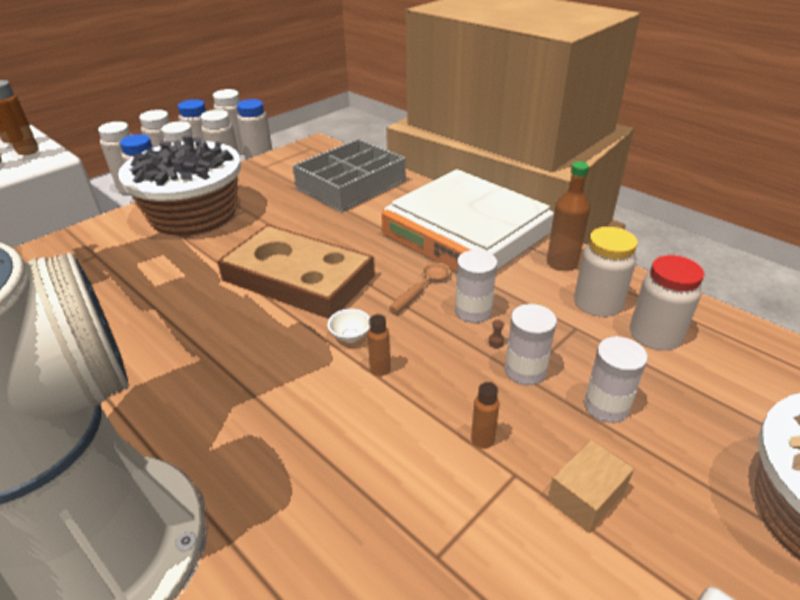

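The top view shows the tins at about (439,216), (531,253) and (611,243), the bottle caps at (426,348) and (551,351), the pockets at (289,280) and (298,320), and the recess at (229,316). The side view shows the same layout, with the arm clear of it. I'll take an enlarged crop for accuracy.

```bash
cat > h.py <<'E'
from rig import *
import cv2,numpy as np
def at(n,u,v,z):
    c=get_calibration(n);K,R,t=[np.array(c[k],float) for k in("K","R","t")]
    C=-R.T@t; d=R.T@np.linalg.inv(K)@[u,v,1]; return (C+d*(z-C[2])/d[2])[:2].round(1)
def proj(n,X):
    c=get_calibration(n);K,R,t=[np.array(c[k],float) for k in("K","R","t")]
    p=K@(R@np.array(X,float)+t); return (p[:2]/p[2]).round(1)
def crop(n,u0,v0,w,h,s,name):
    f=grab_frame(n)[v0:v0+h,u0:u0+w,::-1]; cv2.imwrite(f"pics/{name}.png",cv2.resize(f,None,fx=s,fy=s,interpolation=cv2.INTER_CUBIC))
E
python3 - <<'E'
from h import *
s=.64
T=dict(b1=(426,348,100),b2=(551,351,100),p1=(289,280,45),p2=(298,320,45),rec=(229,316,45),t1=(439,216,105),t2=(531,253,105),t3=(611,243,105),stamp=(483,250,52),dish=(372,338,30))
for k,(u,v,z) in T.items(): print('top',k,at("top",u*s,v*s,z))
S=dict(b1=(378,323,100),b2=(487,389,100),p1=(333,258,45),p2=(313,277,45),rec=(273,251,45),t1=(477,261,105),t2=(532,319,105),t3=(620,353,105))
for k,(u,v,z) in S.items(): print('side',k,at("side",u*s,v*s,z))
crop("top",110,125,200,110,4,"c1")
crop("side",140,145,200,150,4,"c2")
E
```

```text
top b1 [427.4 -33.9]
top b2 [ 427.4 -226.7]
top p1 [537.5 194.3]
top p2 [471.5 176.4]
top rec [475.5 290.5]
top t1 [636.2 -50. ]
top t2 [ 579.7 -195.1]
top t3 [ 598.3 -320. ]
top stamp [ 593.4 -124.5]
top dish [446.  55.]
side b1 [419.8 -42. ]
side b2 [ 424.8 -230.1]
side p1 [531.3 193. ]
side p2 [470.5 174.2]
side rec [471.8 290.4]
side t1 [627.6 -52.6]
side t2 [ 568.3 -197.4]
side t3 [ 589.  -319.9]
```

View pics/c1.png

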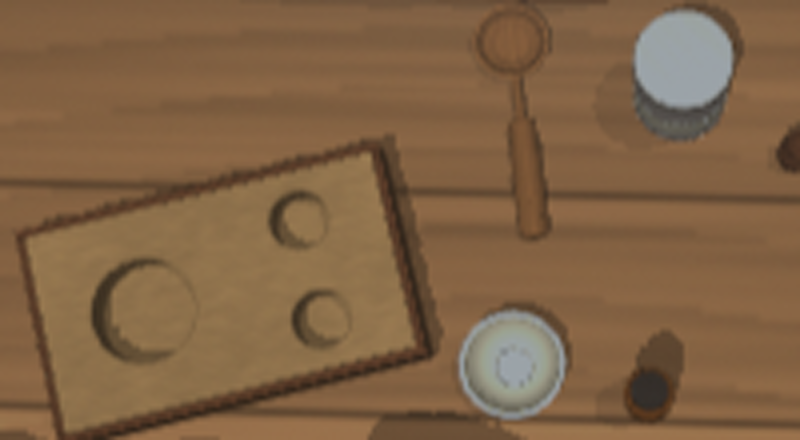

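View pics/c2.png

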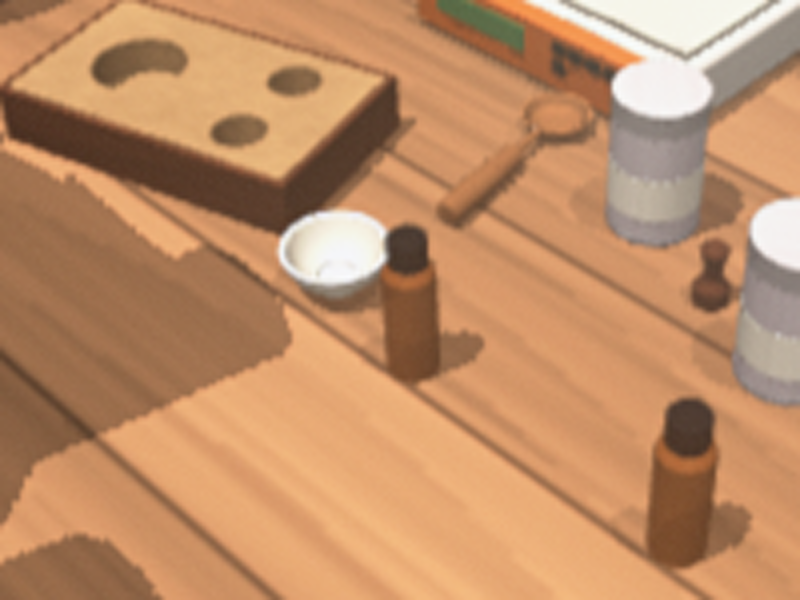

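The crops put the pockets at (298,219) and (321,319), the recess at (145,310) and the bottle 1 cap at (650,389) in the top view. In the side view the caps are at (407,238) and (691,411) and the pockets at (294,81) and (239,130).

```bash
python3 - <<'E'
from h import *
a=lambda x,y,z:at("top",110+x/4-.375,125+y/4-.375,z)
b=lambda x,y,z:at("side",140+x/4-.375,145+y/4-.375,z)
print("p",a(298,219,45),a(321.5,319,45),"rec",a(145,310,45),"tin1",a(684,59,105),"b1",a(650,389,100),"dish",a(512,363,30))
print("side p",b(294,81,45),b(239,130,45),"rec",b(139,63,45),"tin1",b(662,87,105),"b1",b(407,238,100),"b2",b(691,411,100))
print("foot b1",b(411,368,0),"b2",b(680,552,0))
print("b2 top",proj("top",[425,-228,100]))
E
```

```text
p [537.  196.5] [472.6 178.3] rec [475.7 292.3] tin1 [633.3 -49.2] b1 [429.4 -32.6] dish [448.5  56.2]
side p [532.1 193.9] [469.3 176.6] rec [471.9 292.2] tin1 [629.6 -50.5] b1 [425.1 -34.7] b2 [ 429.  -228.6]
foot b1 [422.7 -34.1] b2 [ 425.2 -233.6]
b2 top [353.2 225.7]
```

```bash
python3 -m creep '[{"rz":-0.113,"hand":85},{"rz":-0.113},{"x":-21,"y":-46},{"x":-21,"y":-46},{"x":-21,"y":-46},{"x":-21,"y":-46},{"x":-21,"y":-46},{"x":-21,"y":-46},{"x":-21,"y":-46},{"x":-20,"y":-46},{"x":-20,"y":-46},{"x":-20,"y":-46},{"x":-20,"y":-46},{"x":-20,"y":-46},{"x":-20,"y":-46},{"x":-20,"y":-45},{}]' 30
```

```text
schema error: expected keys x, y, z, rx, ry, rz, hand
```

```bash
python3 -m creep '[{"x":0,"y":0,"z":0,"rx":0,"ry":0,"rz":-0.113,"hand":85},{"x":0,"y":0,"z":0,"rx":0,"ry":0,"rz":-0.113,"hand":85},{"x":-21,"y":-46,"z":0,"rx":0,"ry":0,"rz":0,"hand":85},{"x":-21,"y":-46,"z":0,"rx":0,"ry":0,"rz":0,"hand":85},{"x":-21,"y":-46,"z":0,"rx":0,"ry":0,"rz":0,"hand":85},{"x":-21,"y":-46,"z":0,"rx":0,"ry":0,"rz":0,"hand":85},{"x":-21,"y":-46,"z":0,"rx":0,"ry":0,"rz":0,"hand":85},{"x":-21,"y":-46,"z":0,"rx":0,"ry":0,"rz":0,"hand":85}]' 30
```

```text
clock: 1.2
eef_pos: [266.7, 331.4, 231.3]
tcp_rot: [3.141, 0.0, 3.141]
contact_force: [0.6, 0.2, 0.8]
opening: 0.996
grasp_force: 0.0
```

```bash
python3 -m creep '[{"x":-20,"y":-46,"z":0,"rx":0,"ry":0,"rz":0,"hand":85},{"x":-20,"y":-46,"z":0,"rx":0,"ry":0,"rz":0,"hand":85},{"x":-20,"y":-46,"z":0,"rx":0,"ry":0,"rz":0,"hand":85},{"x":-20,"y":-46,"z":0,"rx":0,"ry":0,"rz":0,"hand":85},{"x":-20,"y":-46,"z":0,"rx":0,"ry":0,"rz":0,"hand":85},{"x":-20,"y":-46,"z":0,"rx":0,"ry":0,"rz":0,"hand":85},{"x":-20,"y":-46,"z":0,"rx":0,"ry":0,"rz":0,"hand":85},{"x":-20,"y":-43,"z":0,"rx":0,"ry":0,"rz":0,"hand":85},{"x":0,"y":0,"z":30,"rx":0,"ry":0,"rz":0,"hand":85},{"x":0,"y":0,"z":40,"rx":0,"ry":0,"rz":0,"hand":85},{"x":0,"y":0,"z":0,"rx":0,"ry":0,"rz":0,"hand":85}]'
python3 - <<'E'
from h import *
crop("side",215,120,190,140,4,"d1")
E
```

```text
clock: 2.58
eef_pos: [423.8, -32.2, 159.4]
tcp_rot: [3.141, -0.006, 3.14]
contact_force: [0.1, -0.3, -0.9]
opening: 0.99
grasp_force: 0.0
```

View pics/d1.png

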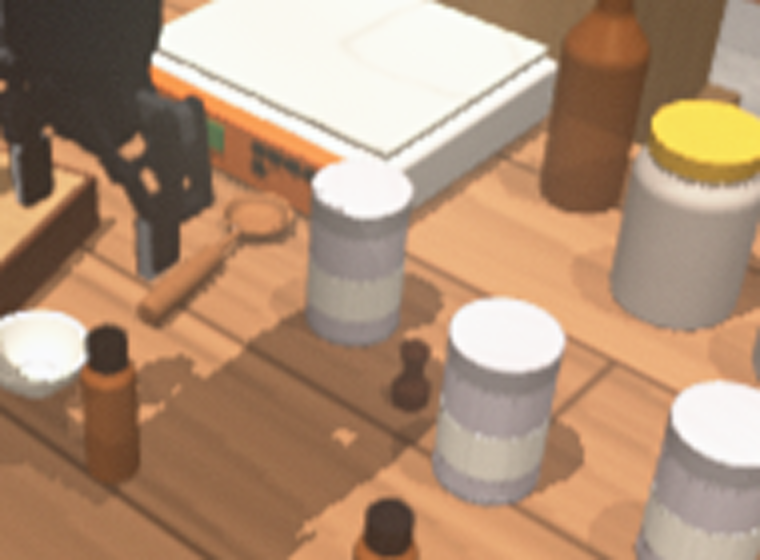

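The open fingertips are at (30,190) and (155,260), straddling bottle 1's cap at (107,340). I'll shift 3 mm in x, descend and grip.

```bash
python3 -m creep '[{"x":-3,"y":-1.5,"z":40,"rx":0,"ry":0,"rz":0,"hand":85},{"x":0,"y":0,"z":40,"rx":0,"ry":0,"rz":0,"hand":85},{"x":0,"y":0,"z":38,"rx":0,"ry":0,"rz":0,"hand":85},{"x":0,"y":0,"z":0,"rx":0,"ry":0,"rz":0,"hand":85},{"x":0,"y":0,"z":0,"rx":0,"ry":0,"rz":0,"hand":20},{"x":0,"y":0,"z":0,"rx":0,"ry":0,"rz":0,"hand":20},{"x":0,"y":0,"z":0,"rx":0,"ry":0,"rz":0,"hand":20},{"x":0,"y":0,"z":0,"rx":0,"ry":0,"rz":0,"hand":20},{"x":0,"y":0,"z":0,"rx":0,"ry":0,"rz":0,"hand":20},{"x":0,"y":0,"z":0,"rx":0,"ry":0,"rz":0,"hand":20}]' 30
python3 - <<'E'
from h import *
f=grab_frame("side"); s=sense(); print(s["contact_force"],s["opening"],s["grasp_force"])
E
```

```text
clock: 3.88
eef_pos: [430.2, -33.6, 44.5]
tcp_rot: [3.141, 0.002, 3.141]
contact_force: [-0.5, 2.6, 11.1]
opening: 0.362
grasp_force: 30.0
[-1.05914857  2.56613304 10.58190544] 0.3629647447603469 29.96376376133412
```

```bash
python3 -m creep '[{"x":0,"y":0,"z":-30,"rx":0,"ry":0,"rz":0,"hand":20},{"x":0,"y":0,"z":-40,"rx":0,"ry":0,"rz":0,"hand":20},{"x":-7,"y":14,"z":-15,"rx":0,"ry":0,"rz":0,"hand":20},{"x":-13,"y":29,"z":0,"rx":0,"ry":0,"rz":0,"hand":20},{"x":-14,"y":29,"z":0,"rx":0,"ry":0,"rz":0,"hand":20},{"x":-14,"y":29,"z":0,"rx":0,"ry":0,"rz":0,"hand":20},{"x":-14,"y":29,"z":0,"rx":0,"ry":0,"rz":0,"hand":20},{"x":-14,"y":29,"z":0,"rx":0,"ry":0,"rz":0,"hand":20},{"x":-14,"y":29,"z":0,"rx":0,"ry":0,"rz":0,"hand":20},{"x":-13,"y":29,"z":0,"rx":0,"ry":0,"rz":0,"hand":20},{"x":-4,"y":12,"z":0,"rx":0,"ry":0,"rz":0,"hand":20},{"x":0,"y":0,"z":0,"rx":0,"ry":0,"rz":0,"hand":20},{"x":0,"y":0,"z":0,"rx":0,"ry":0,"rz":0,"hand":20}]'
python3 - <<'E'
from h import *
a=grab_frame("side")[110:250,130:290,::-1];b=grab_frame("top")[130:270,140:300,::-1]
r=lambda m:cv2.resize(m,None,fx=5,fy=4,interpolation=cv2.INTER_CUBIC)
cv2.imwrite("pics/e1.png",cv2.resize(a,None,fx=4,fy=4,interpolation=cv2.INTER_CUBIC))
cv2.imwrite("pics/e2.png",cv2.resize(b,None,fx=4,fy=4,interpolation=cv2.INTER_CUBIC))
E
```

```text
clock: 5.55
eef_pos: [535.5, 194.2, 128.2]
tcp_rot: [-3.141, -0.001, 3.141]
contact_force: [-0.2, 0.1, -0.9]
opening: 0.364
grasp_force: 30.3
```

View pics/e1.png

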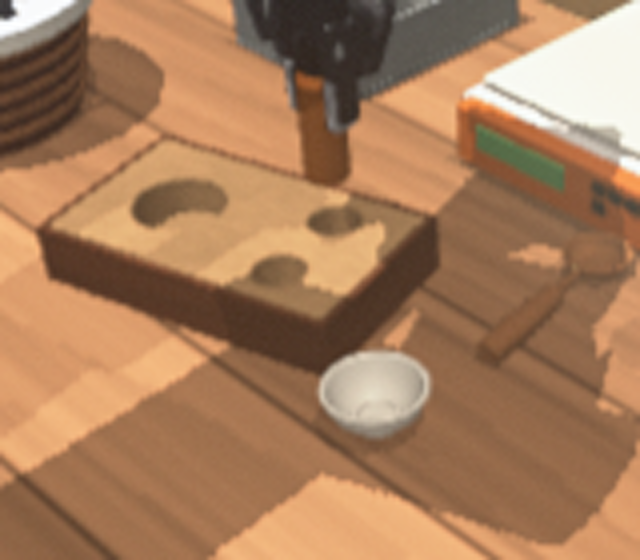

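The side view shows the bottle 1 foot at about (326,172), just above the far pocket at (334,220). I'll check this numerically.

```bash
python3 - <<'E'
from h import *
b=lambda x,y,z:at("side",130+x/4-.375,110+y/4-.375,z)
print(b(326,172,83.7),b(334,220,45),b(279,269,45))
p=proj("side",[532,193.9,45]);print((p-[130,110]+.375)*4)
p=proj("side",[532,193.9,83.7]);print((p-[130,110]+.375)*4)
E
```

```text
[532.4 197.1] [532.9 194.8] [470.  177.5]
[333.9 221.1]
[328.7 173.9]
```

View pics/e2.png

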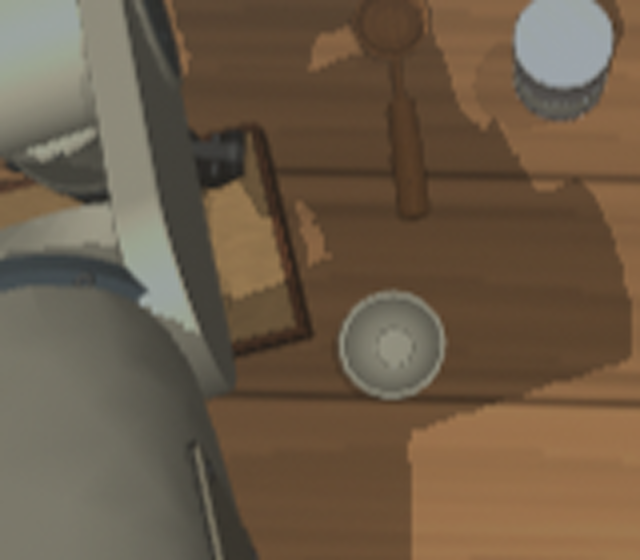

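The top view is hidden by the arm, and the side view shows agreement within about 2 mm. I'll descend slowly and watch the force.

```bash
python3 -m creep '[{"x":0,"y":-0.5,"z":15,"rx":0,"ry":0,"rz":0,"hand":20},{"x":0,"y":0,"z":15,"rx":0,"ry":0,"rz":0,"hand":20},{"x":0,"y":0,"z":8,"rx":0,"ry":0,"rz":0,"hand":20},{"x":0,"y":0,"z":5,"rx":0,"ry":0,"rz":0,"hand":20},{"x":0,"y":0,"z":5,"rx":0,"ry":0,"rz":0,"hand":20},{"x":0,"y":0,"z":0,"rx":0,"ry":0,"rz":0,"hand":20}]'
```

```text
clock: 6.4
eef_pos: [536.1, 194.7, 80.0]
tcp_rot: [-3.141, -0.0, 3.141]
contact_force: [-0.4, -0.1, -1.1]
opening: 0.363
grasp_force: 30.3
```

```bash
python3 -m creep '[{"x":0,"y":0,"z":6,"rx":0,"ry":0,"rz":0,"hand":20},{"x":0,"y":0,"z":6,"rx":0,"ry":0,"rz":0,"hand":20},{"x":0,"y":0,"z":4,"rx":0,"ry":0,"rz":0,"hand":20},{"x":0,"y":0,"z":3,"rx":0,"ry":0,"rz":0,"hand":20},{"x":0,"y":0,"z":0,"rx":0,"ry":0,"rz":0,"hand":20}]'
```

```text
clock: 7.02
eef_pos: [536.1, 194.6, 61.0]
tcp_rot: [-3.141, -0.0, 3.141]
contact_force: [-0.3, 1.0, -0.6]
opening: 0.363
grasp_force: 30.3
```

```bash
python3 -m creep '[{"x":0,"y":0,"z":0,"rx":0,"ry":0,"rz":0,"hand":50},{"x":0,"y":0,"z":0,"rx":0,"ry":0,"rz":0,"hand":85},{"x":0,"y":0,"z":0,"rx":0,"ry":0,"rz":0,"hand":85},{"x":0,"y":0,"z":0,"rx":0,"ry":0,"rz":0,"hand":85},{"x":0,"y":0,"z":-30,"rx":0,"ry":0,"rz":0,"hand":85},{"x":0,"y":0,"z":-40,"rx":0,"ry":0,"rz":0,"hand":85},{"x":0,"y":0,"z":-40,"rx":0,"ry":0,"rz":0,"hand":85},{"x":12,"y":-47,"z":0,"rx":0,"ry":0,"rz":0,"hand":85},{"x":12,"y":-47,"z":0,"rx":0,"ry":0,"rz":0,"hand":85},{"x":12,"y":-47,"z":0,"rx":0,"ry":0,"rz":0,"hand":85},{"x":12,"y":-47,"z":0,"rx":0,"ry":0,"rz":0,"hand":85},{"x":12,"y":-47,"z":0,"rx":0,"ry":0,"rz":0,"hand":85},{"x":12,"y":-47,"z":0,"rx":0,"ry":0,"rz":0,"hand":85},{"x":12,"y":-47,"z":0,"rx":0,"ry":0,"rz":0,"hand":85},{"x":12,"y":-47,"z":0,"rx":0,"ry":0,"rz":0,"hand":85},{"x":12,"y":-47,"z":0,"rx":0,"ry":0,"rz":0,"hand":85},{"x":0,"y":0,"z":0,"rx":0,"ry":0,"rz":0,"hand":85},{"x":0,"y":0,"z":0,"rx":0,"ry":0,"rz":0,"hand":85}]'
python3 - <<'E'
from h import *
a=grab_frame("top")[100:260,110:420,::-1]
cv2.imwrite("pics/f1.png",cv2.resize(a,None,fx=2.5,fy=2.5,interpolation=cv2.INTER_CUBIC))
p=proj("top",[536,195,115]);print("expected cap px",(p-[110,100])*2.5)
p=proj("top",[428,-228,100]);print("b2 cap px",(p-[110,100])*2.5)
E
```

```text
clock: 9.28
eef_pos: [427.7, -228.0, 171.2]
tcp_rot: [3.141, -0.0, 3.14]
contact_force: [-0.4, 0.6, -1.0]
opening: 0.998
grasp_force: 0.0
expected cap px [174.25 188.5 ]
b2 cap px [608. 311.]
```

View pics/f1.png

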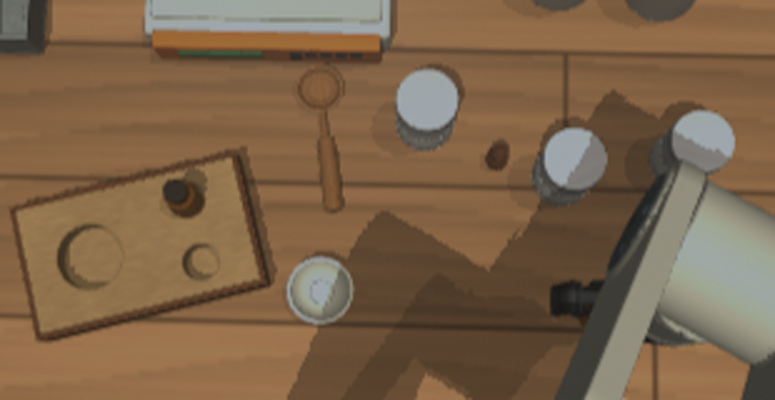

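Bottle 1 stands in the far pocket, with its cap at (177,190) as expected. The near pocket is empty at (201,261). Next I'll refine the offset from bottle 1 to bottle 2, using code on the saved first pictures.

```bash
python3 - <<'E'
from h import *
for n,boxes in(("top",((410,330,442,362),(535,335,567,367))),("side",((362,312,394,342),(470,378,504,408)))):
    im=cv2.imread(f"pics/{n}0.png").astype(int)
    for (x0,y0,x1,y1) in boxes:
        m=(im[y0:y1,x0:x1].max(2)<62).astype(np.uint8)
        k,l,st,c=cv2.connectedComponentsWithStats(m); i=1+st[1:,4].argmax()
        u,v=c[i]+[x0,y0]; print(n,u.round(1),v.round(1),st[i],at(n,(u+.5)*.64-.5,(v+.5)*.64-.5,95))
E
```

```text
top 425.0 347.4 [  9  10  14  15 162] [429.  -31.9]
top 550.7 349.7 [  8   7  17  16 193] [ 430.2 -226.8]Traceback (most recent call last):
  File "<stdin>", line 6, in <module>
ValueError: attempt to get argmax of an empty sequence
```

```bash
python3 -m creep '[{"x":-2.5,"y":0,"z":30,"rx":0,"ry":0,"rz":0,"hand":85},{"x":0,"y":0,"z":40,"rx":0,"ry":0,"rz":0,"hand":85},{"x":0,"y":0,"z":40,"rx":0,"ry":0,"rz":0,"hand":85},{"x":0,"y":0,"z":17,"rx":0,"ry":0,"rz":0,"hand":85},{"x":0,"y":0,"z":0,"rx":0,"ry":0,"rz":0,"hand":85},{"x":0,"y":0,"z":0,"rx":0,"ry":0,"rz":0,"hand":40},{"x":0,"y":0,"z":0,"rx":0,"ry":0,"rz":0,"hand":20},{"x":0,"y":0,"z":0,"rx":0,"ry":0,"rz":0,"hand":20},{"x":0,"y":0,"z":0,"rx":0,"ry":0,"rz":0,"hand":20},{"x":0,"y":0,"z":0,"rx":0,"ry":0,"rz":0,"hand":20},{"x":0,"y":0,"z":0,"rx":0,"ry":0,"rz":0,"hand":20}]' 30
```

```text
clock: 10.7
eef_pos: [430.9, -228.4, 45.1]
tcp_rot: [-3.141, 0.001, 3.14]
contact_force: [-0.1, 2.3, 5.5]
opening: 0.361
grasp_force: 29.2
```

```bash
python3 -m creep '[{"x":0,"y":0,"z":-30,"rx":0,"ry":0,"rz":0,"hand":20},{"x":0,"y":0,"z":-40,"rx":0,"ry":0,"rz":0,"hand":20},{"x":0,"y":0,"z":-30,"rx":0,"ry":0,"rz":0,"hand":20},{"x":-3,"y":25,"z":0,"rx":0,"ry":0,"rz":0,"hand":20},{"x":-5,"y":45,"z":0,"rx":0,"ry":0,"rz":0,"hand":20},{"x":-5,"y":45,"z":0,"rx":0,"ry":0,"rz":0,"hand":20},{"x":-5,"y":45,"z":0,"rx":0,"ry":0,"rz":0,"hand":20},{"x":-4,"y":45,"z":0,"rx":0,"ry":0,"rz":0,"hand":20},{"x":-4,"y":45,"z":0,"rx":0,"ry":0,"rz":0,"hand":20},{"x":-5,"y":45,"z":0,"rx":0,"ry":0,"rz":0,"hand":20},{"x":-4,"y":45,"z":0,"rx":0,"ry":0,"rz":0,"hand":20},{"x":-4,"y":40,"z":0,"rx":0,"ry":0,"rz":0,"hand":20},{"x":-3,"y":25,"z":0,"rx":0,"ry":0,"rz":0,"hand":20},{"x":0,"y":0,"z":0,"rx":0,"ry":0,"rz":0,"hand":20},{"x":0,"y":0,"z":0,"rx":0,"ry":0,"rz":0,"hand":20}]'
python3 - <<'E'
from h import *
f=grab_frame("side")[110:250,130:290,::-1]
cv2.imwrite("pics/g1.png",cv2.resize(f,None,fx=4,fy=4,interpolation=cv2.INTER_CUBIC))
E
```

```text
clock: 12.58
eef_pos: [472.3, 176.1, 144.3]
tcp_rot: [-3.141, -0.0, 3.141]
contact_force: [0.0, 0.2, -0.6]
opening: 0.361
grasp_force: 30.3
```

View pics/g1.png

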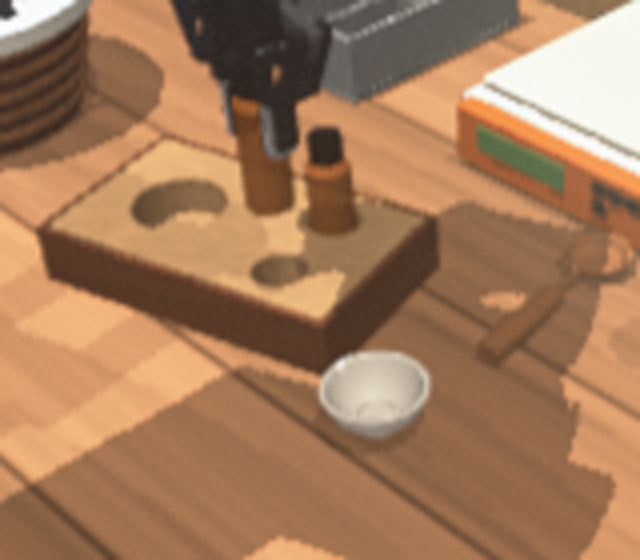

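```bash
python3 - <<'E'
from h import *
b=lambda x,y,z:at("side",130+x/4-.375,110+y/4-.375,z)
print(b(269,201,99.2),b(279,269,45))
E
python3 -m creep '[{"x":0,"y":0,"z":20,"rx":0,"ry":0,"rz":0,"hand":20},{"x":0,"y":0.5,"z":20,"rx":0,"ry":0,"rz":0,"hand":20},{"x":0,"y":0,"z":9,"rx":0,"ry":0,"rz":0,"hand":20},{"x":0,"y":0,"z":0,"rx":0,"ry":0,"rz":0,"hand":20}]'
```

```text
[469.9 177.7] [470.  177.5]
clock: 13.12
eef_pos: [472.4, 176.6, 95.0]
tcp_rot: [-3.141, -0.001, 3.14]
contact_force: [0.4, 0.2, -1.5]
opening: 0.366
grasp_force: 30.3
```

Bottle 2's foot measures (469.9,177.7), and the pocket is at (470.0,177.5). It is aligned, so I'll lower it.

```bash
python3 -m creep '[{"x":0,"y":0,"z":6,"rx":0,"ry":0,"rz":0,"hand":20},{"x":0,"y":0,"z":6,"rx":0,"ry":0,"rz":0,"hand":20},{"x":0,"y":0,"z":6,"rx":0,"ry":0,"rz":0,"hand":20},{"x":0,"y":0,"z":6,"rx":0,"ry":0,"rz":0,"hand":20},{"x":0,"y":0,"z":6,"rx":0,"ry":0,"rz":0,"hand":20},{"x":0,"y":0,"z":3,"rx":0,"ry":0,"rz":0,"hand":20},{"x":0,"y":0,"z":0,"rx":0,"ry":0,"rz":0,"hand":20}]'
```

```text
clock: 14.0
eef_pos: [472.5, 177.2, 62.0]
tcp_rot: [-3.141, -0.0, 3.141]
contact_force: [0.5, 0.8, -0.2]
opening: 0.361
grasp_force: 30.3
```

```bash
python3 -m creep '[{"x":0,"y":0,"z":0,"rx":0,"ry":0,"rz":0,"hand":50},{"x":0,"y":0,"z":0,"rx":0,"ry":0,"rz":0,"hand":85},{"x":0,"y":0,"z":0,"rx":0,"ry":0,"rz":0,"hand":85},{"x":0,"y":0,"z":0,"rx":0,"ry":0,"rz":0,"hand":85},{"x":0,"y":0,"z":-30,"rx":0,"ry":0,"rz":0,"hand":85},{"x":0,"y":0,"z":-40,"rx":0,"ry":0,"rz":0,"hand":85},{"x":0,"y":0,"z":-40,"rx":0,"ry":0,"rz":0,"hand":85},{"x":0,"y":0,"z":-10,"rx":0,"ry":0,"rz":0,"hand":85},{"x":-26,"y":-37,"z":0,"rx":0,"ry":0,"rz":0,"hand":85},{"x":-27,"y":-38,"z":0,"rx":0,"ry":0,"rz":0,"hand":85},{"x":-27,"y":-38,"z":0,"rx":0,"ry":0,"rz":0,"hand":85},{"x":-27,"y":-38,"z":0,"rx":0,"ry":0,"rz":0,"hand":85},{"x":-26,"y":-38,"z":0,"rx":0,"ry":0,"rz":0,"hand":85},{"x":-26,"y":-38,"z":0,"rx":0,"ry":0,"rz":0,"hand":85},{"x":0,"y":0,"z":0,"rx":0,"ry":0,"rz":0,"hand":85},{"x":0,"y":0,"z":0,"rx":0,"ry":0,"rz":0,"hand":85}]'
python3 - <<'E'
from h import *
f=lambda x,y:at("top",110+x/2.5-.3,100+y/2.5-.3,105)
print(f(428,99),f(575,159),f(703,141))
a=grab_frame("top")[100:260,110:420,::-1]
s=grab_frame("side")[95:265,110:420,::-1]
cv2.imwrite("pics/k1.png",np.vstack([cv2.resize(i,(576,int(i.shape[0]*576/310)),interpolation=cv2.INTER_CUBIC)[:299] for i in(a,s)]))
E
```

```text
clock: 16.0
eef_pos: [630.5, -49.5, 181.1]
tcp_rot: [3.141, -0.002, 3.14]
contact_force: [0.2, 0.4, 0.2]
opening: 0.995
grasp_force: 0.0
[633.5 -49.9] [ 576.2 -194.8] [ 596.8 -319.6]
```

View pics/k1.png

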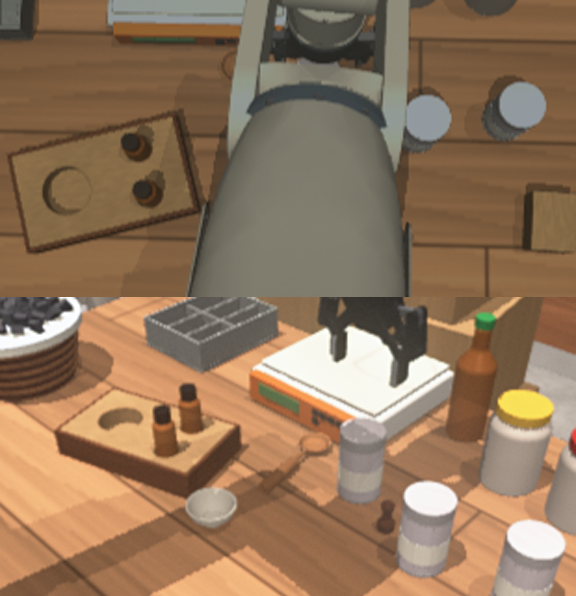

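Both bottles stand in their pockets (top-view caps at (136,146) and (148,190)), and the gripper is over the first tin. I'll grip and weigh it.

```bash
python3 -m creep '[{"x":-1,"y":0,"z":30,"rx":0,"ry":0,"rz":0,"hand":85},{"x":0,"y":0,"z":40,"rx":0,"ry":0,"rz":0,"hand":85},{"x":0,"y":0,"z":40,"rx":0,"ry":0,"rz":0,"hand":85},{"x":0,"y":0,"z":19,"rx":0,"ry":0,"rz":0,"hand":85},{"x":0,"y":0,"z":0,"rx":0,"ry":0,"rz":0,"hand":85},{"x":0,"y":0,"z":0,"rx":0,"ry":0,"rz":0,"hand":50},{"x":0,"y":0,"z":0,"rx":0,"ry":0,"rz":0,"hand":50},{"x":0,"y":0,"z":0,"rx":0,"ry":0,"rz":0,"hand":50},{"x":0,"y":0,"z":0,"rx":0,"ry":0,"rz":0,"hand":50},{"x":0,"y":0,"z":0,"rx":0,"ry":0,"rz":0,"hand":50}]' 40
python3 -m creep '[{"x":0,"y":0,"z":-10,"rx":0,"ry":0,"rz":0,"hand":50},{"x":0,"y":0,"z":-20,"rx":0,"ry":0,"rz":0,"hand":50},{"x":0,"y":0,"z":-10,"rx":0,"ry":0,"rz":0,"hand":50},{"x":0,"y":0,"z":0,"rx":0,"ry":0,"rz":0,"hand":50},{"x":0,"y":0,"z":0,"rx":0,"ry":0,"rz":0,"hand":50},{"x":0,"y":0,"z":0,"rx":0,"ry":0,"rz":0,"hand":50},{"x":0,"y":0,"z":0,"rx":0,"ry":0,"rz":0,"hand":50},{"x":0,"y":0,"z":0,"rx":0,"ry":0,"rz":0,"hand":50}]'
for i in 1 2 3 4; do python3 -m creep '[{"x":0,"y":0,"z":0,"rx":0,"ry":0,"rz":0,"hand":50}]' | grep contact; done
```

```text
clock: 17.35
eef_pos: [633.8, -49.7, 55.2]
tcp_rot: [3.141, 0.003, 3.141]
contact_force: [-1.0, 2.1, 7.4]
opening: 0.714
grasp_force: 43.5
clock: 18.35
eef_pos: [632.4, -49.9, 93.0]
tcp_rot: [3.142, -0.0, 3.141]
contact_force: [0.3, 0.7, -1.5]
opening: 0.715
grasp_force: 43.9
contact_force: [-0.4, -0.1, -2.4]
contact_force: [-0.0, -0.0, -2.6]
contact_force: [-1.0, 0.0, -1.0]
contact_force: [-0.6, 0.6, -1.7]
```

About 0.2 kg, so this one is light. I'll put it back down and go to the second tin.

```bash
python3 -m creep '[{"x":0,"y":0,"z":15,"rx":0,"ry":0,"rz":0,"hand":50},{"x":0,"y":0,"z":12,"rx":0,"ry":0,"rz":0,"hand":50},{"x":0,"y":0,"z":7,"rx":0,"ry":0,"rz":0,"hand":50},{"x":0,"y":0,"z":3,"rx":0,"ry":0,"rz":0,"hand":50},{"x":0,"y":0,"z":1,"rx":0,"ry":0,"rz":0,"hand":50},{"x":0,"y":0,"z":0,"rx":0,"ry":0,"rz":0,"hand":50}]'
python3 -m creep '[{"x":0,"y":0,"z":0,"rx":0,"ry":0,"rz":0,"hand":70},{"x":0,"y":0,"z":0,"rx":0,"ry":0,"rz":0,"hand":85},{"x":0,"y":0,"z":0,"rx":0,"ry":0,"rz":0,"hand":85},{"x":0,"y":0,"z":0,"rx":0,"ry":0,"rz":0,"hand":85},{"x":0,"y":0,"z":-30,"rx":0,"ry":0,"rz":0,"hand":85},{"x":0,"y":0,"z":-40,"rx":0,"ry":0,"rz":0,"hand":85},{"x":0,"y":0,"z":-40,"rx":0,"ry":0,"rz":0,"hand":85},{"x":0,"y":0,"z":-15,"rx":0,"ry":0,"rz":0,"hand":85},{"x":14,"y":-36,"z":0,"rx":0,"ry":0,"rz":0,"hand":85},{"x":14,"y":-37,"z":0,"rx":0,"ry":0,"rz":0,"hand":85},{"x":14,"y":-36,"z":0,"rx":0,"ry":0,"rz":0,"hand":85},{"x":14,"y":-36,"z":0,"rx":0,"ry":0,"rz":0,"hand":85},{"x":0,"y":0,"z":0,"rx":0,"ry":0,"rz":0,"hand":85},{"x":0,"y":0,"z":0,"rx":0,"ry":0,"rz":0,"hand":85}]'
python3 - <<'E'
from h import *
a=grab_frame("top")
# tin1 lid now: bright grey blob near its expected place
p=proj("top",[632,-50,105]).astype(int); x,y=p-30
m=(a[y:y+60,x:x+60].min(2)>125).astype(np.uint8)
k,l,st,c=cv2.connectedComponentsWithStats(m)
for i in range(1,k):
    if st[i,4]>100: print(st[i],at("top",*(c[i]+[x,y]),105))
E
```

```text
clock: 19.6
eef_pos: [632.8, -49.9, 55.5]
tcp_rot: [-3.142, 0.001, 3.141]
contact_force: [-0.1, 1.0, -1.8]
opening: 0.714
grasp_force: 43.9
clock: 21.35
eef_pos: [576.2, -194.5, 179.6]
tcp_rot: [3.141, -0.001, 3.14]
contact_force: [-0.3, -0.0, 0.4]
opening: 0.995
grasp_force: 0.0
[ 19  19  25  24 457] [632.5 -49.4]
```

Tin 1 is standing at its place. Now I'll weigh tin 2.

```bash
python3 -m creep '[{"x":0,"y":-1,"z":30,"rx":0,"ry":0,"rz":0,"hand":85},{"x":0,"y":0,"z":40,"rx":0,"ry":0,"rz":0,"hand":85},{"x":0,"y":0,"z":40,"rx":0,"ry":0,"rz":0,"hand":85},{"x":0,"y":0,"z":18,"rx":0,"ry":0,"rz":0,"hand":85},{"x":0,"y":0,"z":0,"rx":0,"ry":0,"rz":0,"hand":85},{"x":0,"y":0,"z":0,"rx":0,"ry":0,"rz":0,"hand":50},{"x":0,"y":0,"z":0,"rx":0,"ry":0,"rz":0,"hand":50},{"x":0,"y":0,"z":0,"rx":0,"ry":0,"rz":0,"hand":50},{"x":0,"y":0,"z":0,"rx":0,"ry":0,"rz":0,"hand":50},{"x":0,"y":0,"z":0,"rx":0,"ry":0,"rz":0,"hand":50}]' 40
python3 -m creep '[{"x":0,"y":0,"z":-10,"rx":0,"ry":0,"rz":0,"hand":50},{"x":0,"y":0,"z":-20,"rx":0,"ry":0,"rz":0,"hand":50},{"x":0,"y":0,"z":-10,"rx":0,"ry":0,"rz":0,"hand":50},{"x":0,"y":0,"z":0,"rx":0,"ry":0,"rz":0,"hand":50},{"x":0,"y":0,"z":0,"rx":0,"ry":0,"rz":0,"hand":50},{"x":0,"y":0,"z":0,"rx":0,"ry":0,"rz":0,"hand":50},{"x":0,"y":0,"z":0,"rx":0,"ry":0,"rz":0,"hand":50},{"x":0,"y":0,"z":0,"rx":0,"ry":0,"rz":0,"hand":50}]'
for i in 1 2 3 4; do python3 -m creep '[{"x":0,"y":0,"z":0,"rx":0,"ry":0,"rz":0,"hand":50}]' | grep contact; done
```

```text
clock: 22.65
eef_pos: [577.6, -195.9, 54.1]
tcp_rot: [-3.141, 0.003, 3.141]
contact_force: [-0.9, 3.2, 5.9]
opening: 0.72
grasp_force: 44.1
clock: 23.65
eef_pos: [576.3, -195.8, 92.0]
tcp_rot: [3.141, -0.0, 3.141]
contact_force: [-0.2, -0.5, -5.5]
opening: 0.72
grasp_force: 45.2
contact_force: [0.0, -1.0, -5.9]
contact_force: [-1.1, 0.8, -4.6]
contact_force: [0.2, -0.3, -5.7]
contact_force: [0.4, 0.4, -5.0]
```

Tin 2 weighs about 0.54 kg, so it is almost certainly the heaviest. The task says to feel all three, and there is time, so I'll put it back down and weigh the third.

```bash
python3 -m creep '[{"x":0,"y":0,"z":15,"rx":0,"ry":0,"rz":0,"hand":50},{"x":0,"y":0,"z":12,"rx":0,"ry":0,"rz":0,"hand":50},{"x":0,"y":0,"z":7,"rx":0,"ry":0,"rz":0,"hand":50},{"x":0,"y":0,"z":3,"rx":0,"ry":0,"rz":0,"hand":50},{"x":0,"y":0,"z":1,"rx":0,"ry":0,"rz":0,"hand":50},{"x":0,"y":0,"z":0,"rx":0,"ry":0,"rz":0,"hand":50}]'
python3 -m creep '[{"x":0,"y":0,"z":0,"rx":0,"ry":0,"rz":0,"hand":70},{"x":0,"y":0,"z":0,"rx":0,"ry":0,"rz":0,"hand":85},{"x":0,"y":0,"z":0,"rx":0,"ry":0,"rz":0,"hand":85},{"x":0,"y":0,"z":0,"rx":0,"ry":0,"rz":0,"hand":85},{"x":0,"y":0,"z":-30,"rx":0,"ry":0,"rz":0,"hand":85},{"x":0,"y":0,"z":-40,"rx":0,"ry":0,"rz":0,"hand":85},{"x":0,"y":0,"z":-40,"rx":0,"ry":0,"rz":0,"hand":85},{"x":0,"y":0,"z":-15,"rx":0,"ry":0,"rz":0,"hand":85},{"x":-5,"y":-31,"z":0,"rx":0,"ry":0,"rz":0,"hand":85},{"x":-5,"y":-31,"z":0,"rx":0,"ry":0,"rz":0,"hand":85},{"x":-5,"y":-31,"z":0,"rx":0,"ry":0,"rz":0,"hand":85},{"x":-5,"y":-31,"z":0,"rx":0,"ry":0,"rz":0,"hand":85},{"x":0,"y":0,"z":0,"rx":0,"ry":0,"rz":0,"hand":85},{"x":0,"y":0,"z":0,"rx":0,"ry":0,"rz":0,"hand":85}]'
python3 -m creep '[{"x":0,"y":0,"z":30,"rx":0,"ry":0,"rz":0,"hand":85},{"x":0,"y":0,"z":40,"rx":0,"ry":0,"rz":0,"hand":85},{"x":0,"y":0,"z":40,"rx":0,"ry":0,"rz":0,"hand":85},{"x":0,"y":0,"z":17,"rx":0,"ry":0,"rz":0,"hand":85},{"x":0,"y":0,"z":0,"rx":0,"ry":0,"rz":0,"hand":85}]'
```

```text
clock: 24.9
eef_pos: [576.7, -195.9, 54.5]
tcp_rot: [-3.141, 0.001, 3.141]
contact_force: [-0.4, -0.3, -4.6]
opening: 0.719
grasp_force: 45.3
clock: 26.65
eef_pos: [595.7, -319.2, 178.3]
tcp_rot: [3.14, -0.001, 3.141]
contact_force: [-0.5, 0.9, 0.0]
opening: 0.998
grasp_force: 0.0
clock: 27.28
eef_pos: [595.8, -318.9, 51.5]
tcp_rot: [3.141, -0.002, 3.141]
contact_force: [0.9, 0.3, -0.2]
opening: 0.992
grasp_force: 0.0
```

```bash
python3 -m creep '[{"x":0,"y":0,"z":0,"rx":0,"ry":0,"rz":0,"hand":50},{"x":0,"y":0,"z":0,"rx":0,"ry":0,"rz":0,"hand":50},{"x":0,"y":0,"z":0,"rx":0,"ry":0,"rz":0,"hand":50},{"x":0,"y":0,"z":0,"rx":0,"ry":0,"rz":0,"hand":50},{"x":0,"y":0,"z":0,"rx":0,"ry":0,"rz":0,"hand":50}]' 40
python3 -m creep '[{"x":0,"y":0,"z":-10,"rx":0,"ry":0,"rz":0,"hand":50},{"x":0,"y":0,"z":-20,"rx":0,"ry":0,"rz":0,"hand":50},{"x":0,"y":0,"z":-10,"rx":0,"ry":0,"rz":0,"hand":50},{"x":0,"y":0,"z":0,"rx":0,"ry":0,"rz":0,"hand":50},{"x":0,"y":0,"z":0,"rx":0,"ry":0,"rz":0,"hand":50},{"x":0,"y":0,"z":0,"rx":0,"ry":0,"rz":0,"hand":50},{"x":0,"y":0,"z":0,"rx":0,"ry":0,"rz":0,"hand":50},{"x":0,"y":0,"z":0,"rx":0,"ry":0,"rz":0,"hand":50}]'
for i in 1 2 3 4; do python3 -m creep '[{"x":0,"y":0,"z":0,"rx":0,"ry":0,"rz":0,"hand":50}]' | grep contact; done
```

```text
clock: 27.9
eef_pos: [597.4, -320.2, 54.4]
tcp_rot: [-3.141, 0.003, 3.141]
contact_force: [-0.3, 2.7, 6.0]
opening: 0.718
grasp_force: 43.6
clock: 28.9
eef_pos: [596.2, -319.8, 92.0]
tcp_rot: [3.141, -0.0, 3.141]
contact_force: [-0.6, -0.7, -2.3]
opening: 0.718
grasp_force: 44.1
contact_force: [0.3, -0.0, -2.6]
contact_force: [0.2, 0.3, -2.3]
contact_force: [0.6, -0.1, -2.3]
contact_force: [0.5, 0.2, -2.6]
```

Tin 3 weighs about 0.25 kg, so tin 2 is the heaviest. I'll set tin 3 down and go back for tin 2.

```bash
python3 -m creep '[{"x":0,"y":0,"z":15,"rx":0,"ry":0,"rz":0,"hand":50},{"x":0,"y":0,"z":12,"rx":0,"ry":0,"rz":0,"hand":50},{"x":0,"y":0,"z":7,"rx":0,"ry":0,"rz":0,"hand":50},{"x":0,"y":0,"z":3,"rx":0,"ry":0,"rz":0,"hand":50},{"x":0,"y":0,"z":1,"rx":0,"ry":0,"rz":0,"hand":50},{"x":0,"y":0,"z":0,"rx":0,"ry":0,"rz":0,"hand":50}]'
python3 -m creep '[{"x":0,"y":0,"z":0,"rx":0,"ry":0,"rz":0,"hand":70},{"x":0,"y":0,"z":0,"rx":0,"ry":0,"rz":0,"hand":85},{"x":0,"y":0,"z":0,"rx":0,"ry":0,"rz":0,"hand":85},{"x":0,"y":0,"z":0,"rx":0,"ry":0,"rz":0,"hand":85},{"x":0,"y":0,"z":-30,"rx":0,"ry":0,"rz":0,"hand":85},{"x":0,"y":0,"z":-40,"rx":0,"ry":0,"rz":0,"hand":85},{"x":0,"y":0,"z":-40,"rx":0,"ry":0,"rz":0,"hand":85},{"x":0,"y":0,"z":-15,"rx":0,"ry":0,"rz":0,"hand":85},{"x":5,"y":31,"z":0,"rx":0,"ry":0,"rz":0,"hand":85},{"x":5,"y":31,"z":0,"rx":0,"ry":0,"rz":0,"hand":85},{"x":5,"y":31,"z":0,"rx":0,"ry":0,"rz":0,"hand":85},{"x":5,"y":31,"z":0,"rx":0,"ry":0,"rz":0,"hand":85},{"x":0,"y":0,"z":0,"rx":0,"ry":0,"rz":0,"hand":85},{"x":0,"y":0,"z":0,"rx":0,"ry":0,"rz":0,"hand":85}]'
python3 -m creep '[{"x":0,"y":0,"z":30,"rx":0,"ry":0,"rz":0,"hand":85},{"x":0,"y":0,"z":40,"rx":0,"ry":0,"rz":0,"hand":85},{"x":0,"y":0,"z":40,"rx":0,"ry":0,"rz":0,"hand":85},{"x":0,"y":0,"z":16,"rx":0,"ry":0,"rz":0,"hand":85},{"x":0,"y":0,"z":0,"rx":0,"ry":0,"rz":0,"hand":85}]'
python3 -m creep '[{"x":0,"y":0,"z":0,"rx":0,"ry":0,"rz":0,"hand":50},{"x":0,"y":0,"z":0,"rx":0,"ry":0,"rz":0,"hand":50},{"x":0,"y":0,"z":0,"rx":0,"ry":0,"rz":0,"hand":50},{"x":0,"y":0,"z":0,"rx":0,"ry":0,"rz":0,"hand":50},{"x":0,"y":0,"z":0,"rx":0,"ry":0,"rz":0,"hand":50}]' 40
```

```text
clock: 30.15
eef_pos: [596.5, -320.0, 54.5]
tcp_rot: [-3.141, 0.001, 3.141]
contact_force: [0.3, -0.3, -1.7]
opening: 0.715
grasp_force: 44.2
clock: 31.9
eef_pos: [576.4, -196.2, 178.9]
tcp_rot: [-3.141, -0.0, 3.141]
contact_force: [0.8, 0.3, -0.6]
opening: 0.996
grasp_force: 0.0
clock: 32.52
eef_pos: [575.9, -196.3, 52.5]
tcp_rot: [3.141, -0.002, 3.14]
contact_force: [0.1, 0.8, -0.0]
opening: 0.993
grasp_force: 0.0
clock: 33.15
eef_pos: [577.6, -196.1, 55.1]
tcp_rot: [-3.141, 0.003, 3.141]
contact_force: [-0.0, 1.9, 7.2]
opening: 0.72
grasp_force: 44.3
```

```bash
python3 -m creep '[{"x":0,"y":0,"z":-15,"rx":0,"ry":0,"rz":0,"hand":50},{"x":0,"y":0,"z":-30,"rx":0,"ry":0,"rz":0,"hand":50},{"x":0,"y":0,"z":-35,"rx":0,"ry":0,"rz":0,"hand":50},{"x":0,"y":0,"z":-35,"rx":0,"ry":0,"rz":0,"hand":50},{"x":0,"y":0,"z":-35,"rx":0,"ry":0,"rz":0,"hand":50},{"x":0,"y":0,"z":-20,"rx":0,"ry":0,"rz":0,"hand":50},{"x":0,"y":0,"z":-8,"rx":0,"ry":0,"rz":0,"hand":50},{"x":0,"y":0,"z":0,"rx":0,"ry":0,"rz":0,"hand":50},{"x":0,"y":0,"z":0,"rx":0,"ry":0,"rz":0,"hand":50},{"x":0,"y":0,"z":0,"rx":0,"ry":0,"rz":0,"hand":50},{"x":0,"y":0,"z":0,"rx":0,"ry":0,"rz":0,"hand":50}]'
python3 -m creep '[{"x":2,"y":12,"z":0,"rx":0,"ry":0,"rz":0,"hand":50},{"x":5,"y":24,"z":0,"rx":0,"ry":0,"rz":0,"hand":50},{"x":7,"y":34,"z":0,"rx":0,"ry":0,"rz":0,"hand":50},{"x":7,"y":34,"z":0,"rx":0,"ry":0,"rz":0,"hand":50},{"x":7,"y":34,"z":0,"rx":0,"ry":0,"rz":0,"hand":50},{"x":7,"y":34,"z":0,"rx":0,"ry":0,"rz":0,"hand":50},{"x":7,"y":34,"z":0,"rx":0,"ry":0,"rz":0,"hand":50},{"x":7,"y":34,"z":0,"rx":0,"ry":0,"rz":0,"hand":50},{"x":7,"y":34,"z":0,"rx":0,"ry":0,"rz":0,"hand":50},{"x":7,"y":34,"z":0,"rx":0,"ry":0,"rz":0,"hand":50},{"x":7,"y":34,"z":0,"rx":0,"ry":0,"rz":0,"hand":50},{"x":7,"y":34,"z":0,"rx":0,"ry":0,"rz":0,"hand":50},{"x":7,"y":34,"z":0,"rx":0,"ry":0,"rz":0,"hand":50},{"x":7,"y":34,"z":0,"rx":0,"ry":0,"rz":0,"hand":50},{"x":6,"y":28,"z":0,"rx":0,"ry":0,"rz":0,"hand":50},{"x":3,"y":13,"z":0,"rx":0,"ry":0,"rz":0,"hand":50},{"x":1,"y":4,"z":0,"rx":0,"ry":0,"rz":0,"hand":50},{"x":0,"y":0,"z":0,"rx":0,"ry":0,"rz":0,"hand":50},{"x":0,"y":0,"z":0,"rx":0,"ry":0,"rz":0,"hand":50},{"x":0,"y":0,"z":0,"rx":0,"ry":0,"rz":0,"hand":50}]'
python3 -m creep '[{"x":0,"y":0,"z":0,"rx":0,"ry":0,"rz":0,"hand":50},{"x":0,"y":0,"z":0,"rx":0,"ry":0,"rz":0,"hand":50},{"x":0,"y":0,"z":0,"rx":0,"ry":0,"rz":0,"hand":50},{"x":0,"y":0,"z":0,"rx":0,"ry":0,"rz":0,"hand":50}]'
python3 - <<'E'
from h import *
a=grab_frame("top")
for X in([632,-50,105],[596,-320,105]):
    x,y=proj("top",X).astype(int)-30
    m=(a[y:y+60,x:x+60].min(2)>125).astype(np.uint8)
    k,l,st,c=cv2.connectedComponentsWithStats(m)
    for i in range(1,k):
        if st[i,4]>100: print(st[i],at("top",*(c[i]+[x,y]),105))
E
```

```text
clock: 34.52
eef_pos: [576.1, -195.8, 230.6]
tcp_rot: [3.141, -0.001, 3.141]
contact_force: [0.1, -1.0, -4.9]
opening: 0.722
grasp_force: 45.7
clock: 37.02
eef_pos: [476.0, 292.6, 231.3]
tcp_rot: [-3.141, 0.0, 3.14]
contact_force: [-0.2, 0.5, -5.8]
opening: 0.719
grasp_force: 46.5
clock: 37.52
eef_pos: [475.8, 293.2, 231.3]
tcp_rot: [-3.142, 0.0, 3.141]
contact_force: [0.2, -0.2, -5.0]
opening: 0.72
grasp_force: 46.5
[ 19  19  25  25 473] [632.5 -49.5]
[ 18  18  25  25 486] [ 596.1 -319.7]
```

The tin is held still above the recess with its underside at about 176 mm, and both lighter tins are standing.

```bash
python3 -c "
from rig import *
print(sign_off())"
```

```text
the job is handed in; nothing more can be done
None
```

The job is handed in, verdict not shown: both bottles stand released in the small pockets, the heaviest tin (the middle one, about 0.54 kg against roughly 0.2 and 0.25 kg) is held still above the big recess with its underside about 176 mm up, and both lighter tins stand on the counter.

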